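# Free the stuck drill bushing from the jig

## Robot

A 6-joint arm with a two-finger parallel gripper is mounted at the origin on the work surface. World frame = base frame: x ahead of the robot, y to its left, z up, the work surface at z = 0. Lengths are in m, angles in rad, forces in N, time in s.
With the tool pointing down it reaches from about 0.25 to 0.775 m from the base axis. Payload 4 kg.
Tool frame: the origin (TCP) lies on the centre line of the jaws, within the pads' length; the fingertips stand bot.finger_overhang ahead of it and the grasp point (between the pads) lies 2 mm behind it (bot.finger_overhang is the distance from the TCP to the fingertips, in m); z points along the fingers, y is the direction in which the jaws open and shut (so a half turn about z gives the same grasp; the last joint's range is limited). The gripper opens to 85 mm and grips with 20 to 120 N. Pads are 22 mm wide; open, the fingers measure 114 mm over their backs; the gripper's body (76 mm by 85 mm) begins 54 mm behind the grasp point. The pads swing forward as they close: fully open they stand 13 mm farther back than shut.
Start: joints at [1.065, 0.087, 1.371, -0, 1.684, -0.103], TCP at [0.216, 0.506, 0.248] pointing down, gripper open.
Joint ranges: [-3.1, 3.1], [-0.76, 2.03], [0.27, 2.55], [-1.08, 4.22], [0.17, 2.65], [-2.57, 2.57]. Speed limits (rad/s): [2.79, 2.79, 3.14, 3.14, 3.14, 3.14].

## Interface

Orientations are given as a rotation vector (axis times angle).
In Python, from workcell import bot gives the robot as it stands. The module is installed in compiled form; this text tells all that it offers.
- The arm moves only by the shell command python3 -m inch 'ROWS' [FORCE]. ROWS is JSON, a list of rows, each a list of 3 entries, a list of its own where there are three numbers: the shift along the world's x, y, z in mm, then the turn, a rotation vector about the world's x, y, z in degrees, then the opening, from 0 (shut) to 1 (fully open). A call has exactly 5 rows; each row shifts and turns the commanded pose from where the row before left it; what a row does not reach is not made up. A row lasts 1/8 s, in which the tool goes at most 62.5 mm and 10.7 degrees, less where a joint would pass 70% of its speed; a pose out of reach is approached as far as the arm can. A call with a gripper value outside its range is refused whole. The fingers move at their own pace and stop on an object; FORCE is the grip in N (left out, the last holds). Time passes only in rows, so rows that do not move let the fingers close, or fill a call up. It gives the time, the measured TCP pose, the force and the opening at its end, in the units of the state.
- bot.observe(): the state, without advancing time (a new reading comes with each control period).
- bot.read_camera(name): name is "scene" or "top"; returns a dict with "color" (384x512x3 uint8, blue, green, red), "mtx" (3x3 intrinsics, pixels), "rvec" (rotation vector, rad) and "tvec" (3), from world to camera coordinates, as OpenCV has them. Camera axes: x right, y down, z forward; pixel columns grow to the right and rows downward; lengths in m; the calibration is good to about 2 mm. A picture is of the moment at which its call begins. There is no depth.
- bot.sign_off(): hands the job in, once; it reports no verdict.
The state is a dict: "t": time; "joints": joint angles; "qvel": joint speeds; "tau": joint torques, N m; "eef_pos": TCP position; "tool_rot": TCP orientation; "contact_force": force on the tool from outside, world axes, zero at the start; "moment": the same for the moment, N m; "opening": finger opening in m.
Only numpy, scipy, OpenCV 4.12 (cv2) and the standard library are available. Lean on these libraries where they do the work, as an engineer would, in place of code of your own. Each camera call takes 0.05 s, during which the arm holds its last target.

## Task

The slip bushing has stuck in the top plate of the drill jig, and a straight pull only lifts the whole jig. Work it out of the plate steadily, without yanking, while the jig stays standing on the bench where it is, and stand the bushing head up on the floor of the shallow bushing tray. Leave everything else, the bigger bushing in the tray too, as it stands.

Things in the scene. Friction and masses are not known exactly. Their poses are not given: they have to be found in the camera images.
- bushing_mid (a point): stuck steel slip bushing, 0.14 kg: knurled head 36 mm across, 15 mm high, on a shank 22 mm across, 22 mm long; 12 mm through hole. Point: on its axis, half-way up (18.5 mm from foot and top; the head's middle 11 mm above); z up to the head. Starts fully home, the head's underside 3 mm above the plate. Tight over its first 10 mm of rise, then slides freely; clear of the plate after 22 mm.
- jig: aluminium drill jig, 2.5 to 3.1 kg, loose on the bench on four feet: 130 mm (x) by 180 mm (y), open to its x sides, a flange inside, a star knob 20 mm out of its +y end. Origin: centre of its underside, z up. Plate top flat, 78 mm up, the bushing at its centre. A straight pull to free the bushing takes 40 to 60 N; while it is turned (0.45 to 0.65 N m) a rise of 2 mm per rad takes only about 10 N.
- tray: the shallow grey steel bushing tray, fixed, 120 mm (its x) by 200 mm (its y), 20 mm high, with walls and floor 3 mm thick. The origin is the centre of its underside on the bench, so its floor is 3 mm above the origin. The bigger bushing stands near its -y end; the +y half is empty.
- spare_mid (a point): the bigger drill bushing that stands loose in the tray: knurled head 44 mm in diameter and 14 mm high on a shank 30 mm in diameter, 38 mm in all. The point is on its axis, half-way up; z points up.
- chuck_key: a drill chuck key lying on the bench, a T 90 mm long and 89 mm wide, 0.16 kg; the origin is under the middle of its shank.
- brush: a bench brush with a wooden handle, 200 mm long, lying on the bench; the origin is under its middle, x runs along it.
- oiler: a white plastic oiler bottle, 52 mm in diameter and 154 mm high with its spout, standing on the bench; the origin is the centre of its underside.
Mind the look-alikes: they are no part of the job. What is shaped like the part that bears bushing_mid but brown or pink is not meant.

How it is judged:
At the end, for the whole second after the job is handed in: The bushing stands head up (within 9 degrees) at rest on the tray's floor, its axis inside the tray's walls, the jig stands flat on the bench, and the bigger bushing still stands (x of bushing_mid in the frame of tray between -0.05 and 0.05 m and y of bushing_mid in the frame of tray between -0.09 and 0.09 m and z of bushing_mid in the frame of tray between 0.018 and 0.025 m and angle between each of bushing_mid, spare_mid's own z axis and vertical below 0.15 rad and linear speed of bushing below 0.02 m/s and height (world z) of jig below 0.003 m and angle between jig's own z axis and vertical below 0.03 rad); the robot touches nothing.
It fails at once if the jig is lifted off the bench (its underside centre more than 6 mm up) or tipped by more than 6 degrees (height (world z) of jig above 0.006 m or angle between jig's own z axis and vertical above 0.105 rad).
It fails at once if the jig is dragged more than 40 mm from its place (distance of jig from where it was at the start of the episode above 0.04 m).
It fails at once if the bushing is yanked: it moves faster than 0.15 m/s while it is still tight in the plate (raised less than 10 mm) (linear speed of bushing above 0.15 m/s and z of bushing_mid in the frame of jig below 0.0875 m and horizontal distance between bushing_mid and jig below 0.02 m).
It fails at once if the bigger bushing, chuck key, brush or oiler is moved more than 30 mm (distance of any of spare_mid, chuck_key, brush, oiler from where it was at the start of the episode above 0.03 m).
It also fails if it takes over 56 s, if anything falls off the work surface, if the arm or the gripper's body presses on something with over 40 N, if the wrist force passes 120 N, or if a joint passes its speed limit or range.

## Working session

There is one attempt and no reset: what is moved stays moved. The work goes in short steps, Python scripts to look and compute and a shell command to move; the robot and the scene stay as the last step left them, time stands still between calls to the robot, and variables do not carry over. Pictures are saved under pics/ and viewed, and the job is handed in when it is done.

```bash
mkdir -p pics; cat > h.py <<'E'
import numpy as np,cv2
from workcell import bot
def snap(n,f):
    d=bot.read_camera(n); cv2.imwrite('pics/'+f,d['color']); np.savez('pics/'+f+'.npz',**d); return d
def ray(d,u,v,z):
    R=cv2.Rodrigues(np.array(d['rvec'],float))[0]; t=np.array(d['tvec'],float).ravel()
    c=-R.T@t; r=R.T@np.linalg.inv(d['mtx'])@np.array([u,v,1.]); return c+r*(z-c[2])/r[2]
def proj(d,p):
    return cv2.projectPoints(np.array(p,float).reshape(-1,3),np.array(d['rvec'],float),np.array(d['tvec'],float),np.array(d['mtx'],float),None)[0].reshape(-1,2)
E
python3 - <<'E'
from h import *
print(bot.observe(),bot.finger_overhang)
for n in('scene','top'):
    d=snap(n,n+'0.png'); R=cv2.Rodrigues(d['rvec'])[0]; print(n,-R.T@d['tvec'].ravel(),d['mtx'][0,0])
E
```

```text
{'t': 0.0, 'joints': array([ 1.06490334e+00,  8.79853731e-02,  1.37229410e+00, -2.52298057e-05,
        1.68359853e+00, -1.03110077e-01]), 'qvel': array([-3.48803598e-04, -1.15429652e-03, -9.93657093e-04, -7.92788671e-05,
       -1.77057283e-03,  3.88068445e-04]), 'tau': array([-1.57177339e-03, -3.51859939e+01, -3.13268673e+01, -3.44436658e-04,
        1.07437148e-02, -1.77531547e-05]), 'eef_pos': array([0.21537658, 0.50556526, 0.24710227]), 'tool_rot': array([-0.62829342, -3.07744789,  0.00343577]), 'contact_force': array([ 0.57024147, -0.48516761, -0.19226964]), 'moment': array([-0.00825003, -0.03863831,  0.02160307]), 'opening': 0.08535693533447043} 0.017
scene [ 1.03006387 -0.51609054  0.83724889] 475.45909829822403
top [0.41202663 0.01177018 1.13950234] 442.80043094132907
```

View pics/scene0.png

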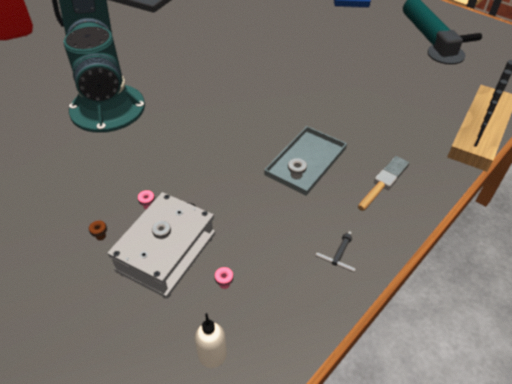

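View pics/top0.png

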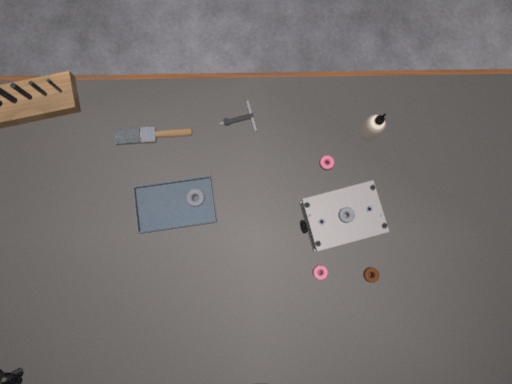

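```bash
python3 - <<'E'
from h import *
t=dict(np.load('pics/top0.png.npz')); s=dict(np.load('pics/scene0.png.npz'))
def blob(img,x0,y0,x1,y1,f):
    pass
print('jig corners',[ray(t,*p,.078)[:2].round(4) for p in [(302,201),(374,182),(388,231),(316,250)]])
print('bush top',ray(t,347,215,.09)[:2],'scene',ray(s,161,229,.09)[:2])
print('tray corners',[ray(t,*p,.02)[:2].round(4) for p in [(135,188),(212,178),(216,223),(139,232)]])
print('spare',ray(t,195,198,.041)[:2],ray(s,297,165,.041)[:2])
for n,d,c in(('top',t,(347,215)),('scene',s,(161,229)),('top',t,(176,205)),('scene',s,(306,160))):
    i=d['color'];k=i[c[1]-60:c[1]+60,c[0]-60:c[0]+60]; k=cv2.resize(k,None,fx=5,fy=5,interpolation=cv2.INTER_CUBIC); cv2.imwrite(f'pics/c_{n}{c[0]}.png',k)
E
```

```text
jig corners [array([ 0.5405, -0.1102]), array([ 0.5843, -0.287 ]), array([ 0.4649, -0.314 ]), array([ 0.4226, -0.1398])]
bush top [ 0.50379622 -0.21485925] scene [ 0.50680905 -0.21469649]
tray corners [array([0.5878, 0.3087]), array([0.6106, 0.1122]), array([0.495 , 0.1024]), array([0.4755, 0.2962])]
spare [0.55680302 0.15287962] [0.56339074 0.14787212]
```

```bash
ls pics
```

```text
c_scene161.png
c_scene306.png
c_top176.png
c_top347.png
scene0.png
scene0.png.npz
top0.png
top0.png.npz
```

View pics/c_top347.png

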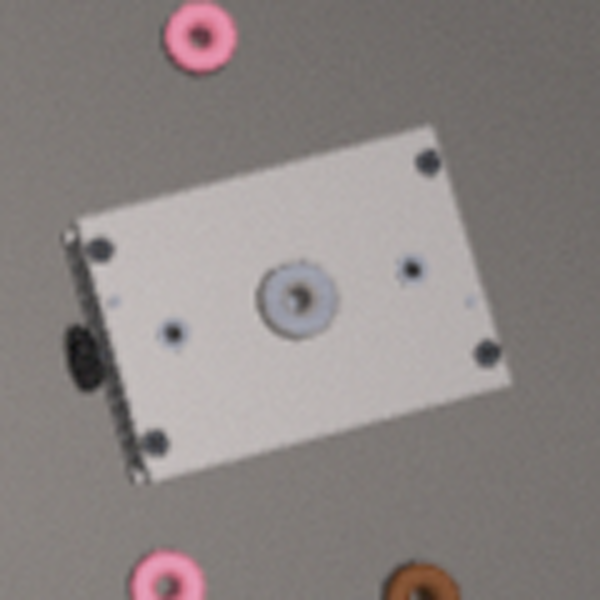

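View pics/c_scene161.png

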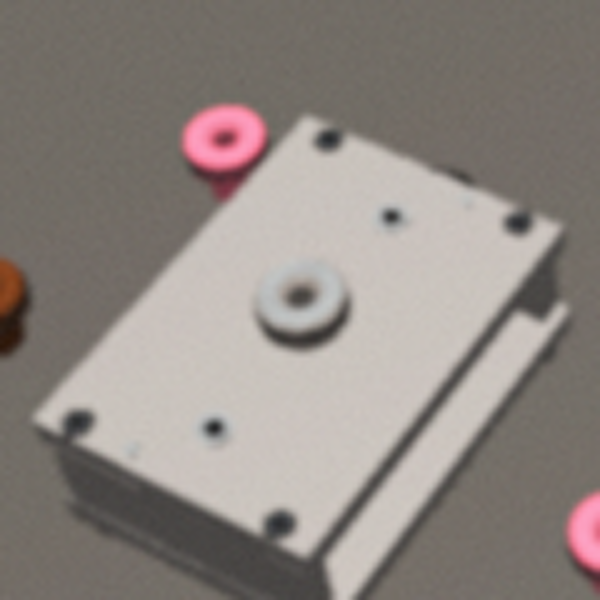

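View pics/c_top176.png

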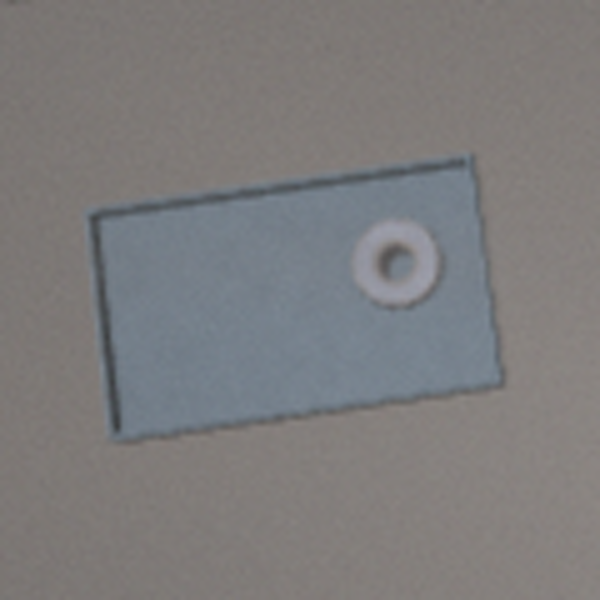

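```bash
python3 - <<'E'
from h import *
t=dict(np.load('pics/top0.png.npz')); s=dict(np.load('pics/scene0.png.npz'))
for n,d,c,z,w in(('top',t,(347,215),.096,12),('scene',s,(161,229),.096,13),('tops',t,(195,198),.041,12),('scs',s,(297,165),.041,13)):
    i=d['color'][c[1]-w:c[1]+w,c[0]-w:c[0]+w]; k=cv2.resize(i,None,fx=4,fy=4,interpolation=cv2.INTER_CUBIC).astype(int)
    m=(k[...,0]-k[...,2]) if n=='top' else cv2.cvtColor(k.astype(np.uint8),cv2.COLOR_BGR2GRAY).astype(int)
    u=(cv2.normalize(m.astype(np.float32),None,0,255,cv2.NORM_MINMAX)).astype(np.uint8)
    th,b=cv2.threshold(u,0,255,cv2.THRESH_OTSU)
    cs=max(cv2.findContours(b,cv2.RETR_EXTERNAL,cv2.CHAIN_APPROX_NONE)[0],key=cv2.contourArea)
    e=cv2.fitEllipse(cs); px=np.array(e[0])/4-.375+np.array(c)-w
    print(n,px,np.array(e[1])/4,ray(d,*px,z)[:2])
    cv2.imwrite(f'pics/m_{n}.png',b)
# holes beside bushing & screws as check, plate corners
print(ray(t,321.8,221.8,.078),ray(t,369.8,208.8,.078))
E
python3 -c "
import cv2,numpy as np
cv2.imwrite('pics/mm.png',np.hstack([cv2.resize(cv2.imread(f'pics/m_{n}.png'),(190,190)) for n in('top','scene','tops','scs')]))"
```

```text
top [346.66424084 214.19086075] [13.75901413 14.2945013 ] [ 0.50520293 -0.21285791]
scene [160.5 228.5] [30.46914482 30.46914482] [ 0.50933249 -0.21697717]
tops [194.53779984 196.77477837] [16.27140999 16.7759819 ] [0.5599109  0.15404297]
scs [296.81054878 163.91891289] [28.46319389 30.13309669] [0.56075585 0.15041722]
[ 0.48946814 -0.15613705  0.078     ] [ 0.51894087 -0.27319875  0.078     ]
```

View pics/mm.png

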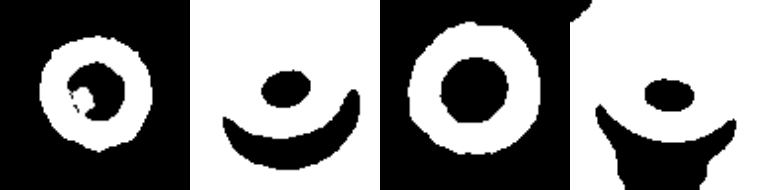

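```bash
python3 -m inch '[[[20,-58,0],[0,0,0],1],[[22,-58,0],[0,0,0],1],[[24,-56,0],[0,0,0],1],[[24,-56,0],[0,0,0],1],[[24,-56,0],[0,0,0],1]]' 100
```

```text
t: 0.72
eef_pos: [0.3297, 0.2202, 0.248]
tool_rot: [0.627, 3.078, -0.0]
contact_force: [0.9, 0.4, 0.7]
opening: 0.085
```

```bash
python3 -m inch '[[[22,-54,0],[0,0,6],1],[[22,-54,0],[0,0,6],1],[[22,-54,0],[0,0,6],1],[[22,-54,0],[0,0,6],1],[[22,-54,0],[0,0,6],1]]'
python3 -m inch '[[[22,-54,-10],[0,0,6],1],[[22,-54,-20],[0,0,0],1],[[21,-55,-20],[0,0,0],1],[[0,0,-20],[0,0,0],1],[[0,0,0],[0,0,0],1]]'
python3 - <<'E'
from h import *
o=bot.observe();print(o['t'],o['joints'],o['eef_pos'],o['tool_rot'],cv2.Rodrigues(o['tool_rot'])[0])
snap('top','top1.png');snap('scene','scene1.png')
E
```

```text
t: 1.35
eef_pos: [0.4398, -0.0499, 0.248]
tool_rot: [0.194, -3.136, -0.001]
contact_force: [1.7, 0.1, 0.6]
opening: 0.0857
t: 1.98
eef_pos: [0.5032, -0.2109, 0.1752]
tool_rot: [0.351, -3.117, -0.006]
contact_force: [-0.3, -0.2, 1.1]
opening: 0.0851
1.975 [-5.00912484e-01  1.07580075e-01  1.49386155e+00  2.41284967e-04
  1.54679227e+00 -2.29605119e+00] [ 0.50319554 -0.21088127  0.17524422] [ 0.3510542  -3.11658421 -0.00630176] [[-0.97492835 -0.22244575 -0.00570945]
 [-0.22246702  0.97493428  0.00340086]
 [ 0.00480983  0.00458575 -0.99997792]]
```

View pics/scene1.png

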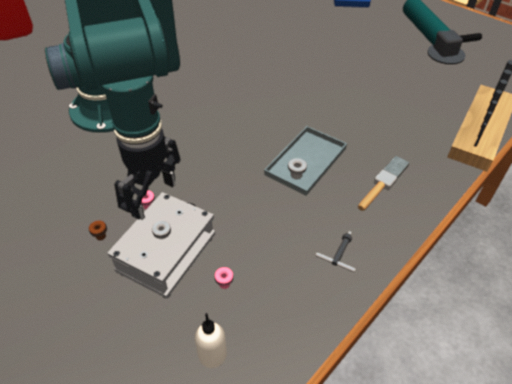

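```bash
python3 - <<'E'
from h import *
s=dict(np.load('pics/scene1.png.npz'))
t=dict(np.load('pics/top1.png.npz'))
p=[.505,-.213,.175]
print(proj(s,p),proj(t,p),proj(s,[.505,-.213,.096]),bot.observe()['eef_pos'])
E
```

```text
[[154.46282126 199.80320894]] [[354.33645881 210.94541609]] [[160.63000602 226.14188975]] [ 0.50450934 -0.21062762  0.17850384]
```

View pics/top1.png

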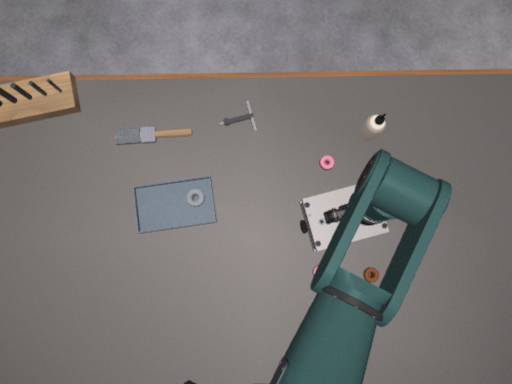

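```bash
python3 -m inch '[[[1,-3,-30],[0,0,0],1],[[0,0,-26],[0,0,0],0.8],[[0,0,-12],[0,0,0],0.65],[[0,0,-8],[0,0,0],0.6],[[0,0,0],[0,0,0],0.6]]'
python3 - <<'E'
from h import *
o=bot.observe();print(o['t'],o['joints'],o['eef_pos'],o['contact_force'],o['moment'])
d=snap('scene','scene2.png')['color'][150:270,100:220]; cv2.imwrite('pics/z2.png',cv2.resize(d,None,fx=5,fy=5,interpolation=cv2.INTER_CUBIC))
E
```

```text
t: 2.7
eef_pos: [0.5059, -0.2139, 0.1029]
tool_rot: [-0.354, 3.121, -0.001]
contact_force: [-0.1, 0.5, 0.5]
opening: 0.0511
2.7 [-5.03261796e-01  1.58985012e-01  1.58490531e+00  6.75570023e-05
  1.39704362e+00 -2.30007298e+00] [ 0.50585124 -0.21385983  0.10286128] [-0.10905156  0.49670731  0.47962905] [0.02014227 0.03882953 0.0336275 ]
```

View pics/z2.png

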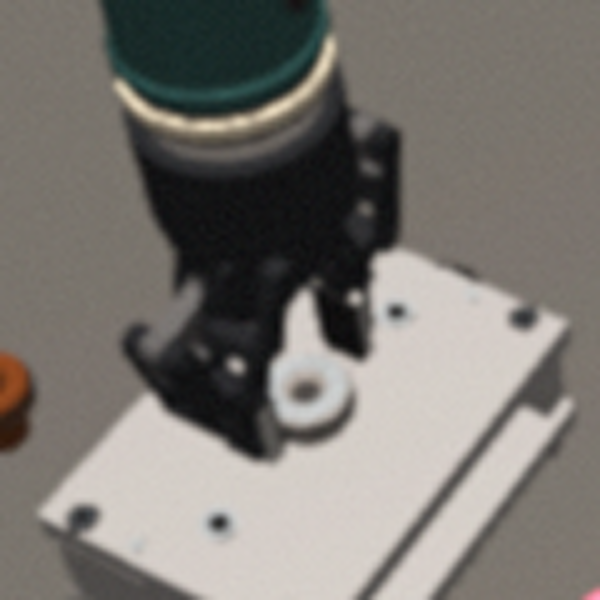

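```bash
python3 - <<'E'
from h import *
s=dict(np.load('pics/scene2.png.npz'))
o=bot.observe();R=cv2.Rodrigues(o['tool_rot'])[0];p=o['eef_pos'];print(R)
Z=lambda q:(proj(s,q)-[100,150])*5+2
for dx in(-.011,.011):
  for y in(-.0255,.0255):
    print(dx,y,Z(p+R@[dx,y,.017]),Z(p+R@[dx,y,.012]))
print(Z([.506,-.214,.096]))
E
```

```text
[[-9.74606071e-01 -2.23922223e-01  1.35814051e-03]
 [-2.23923278e-01  9.74606537e-01 -6.80283396e-04]
 [-1.17132205e-03 -9.67127603e-04 -9.99998846e-01]]
-0.011 -0.0255 [[291.45596973 457.28166324]] [[289.53461453 449.6154522 ]]
-0.011 0.0255 [[368.84918328 367.73495834]] [[367.28895485 359.96009727]]
0.011 -0.0255 [[246.43012293 434.88057706]] [[244.34459013 427.18574917]]
0.011 0.0255 [[324.62415537 346.70971309]] [[322.90516713 338.91326649]]
[[304.83999962 385.54353506]]
```

```bash
python3 -m inch '[[[0,0,-4],[0,0,0],0.6],[[0,0,0],[0,0,0],0.5],[[0,0,0],[0,0,0],0.35],[[0,0,0],[0,0,0],0.2],[[0,0,0],[0,0,0],0.0]]' 110
python3 -m inch '[[[0,0,0],[0,0,0],0],[[0,0,0],[0,0,0],0],[[0,0,0],[0,0,0],0],[[0,0,0],[0,0,0],0],[[0,0,0],[0,0,0],0]]' 110
python3 - <<'E'
from h import *
o=bot.observe();print(o['t'],o['joints'],o['eef_pos'],o['contact_force'],o['moment'])
d=snap('scene','scene3.png')['color'][150:270,100:220]; cv2.imwrite('pics/z3.png',cv2.resize(d,None,fx=5,fy=5,interpolation=cv2.INTER_CUBIC))
E
```

```text
t: 3.38
eef_pos: [0.5054, -0.2129, 0.0993]
tool_rot: [0.354, -3.122, -0.004]
contact_force: [-2.6, 4.7, 5.4]
opening: 0.0321
t: 4.0
eef_pos: [0.5054, -0.2129, 0.0993]
tool_rot: [0.354, -3.121, -0.004]
contact_force: [-2.4, 4.6, 5.6]
opening: 0.0323
4.0 [-5.03071860e-01  1.61572681e-01  1.58945888e+00  1.88683698e-03
  1.39201982e+00 -2.29994685e+00] [ 0.50542169 -0.21287606  0.0992894 ] [-2.40510963  4.63724538  5.60764181] [ 0.71493582  0.42777481 -0.07569439]
```

View pics/z3.png

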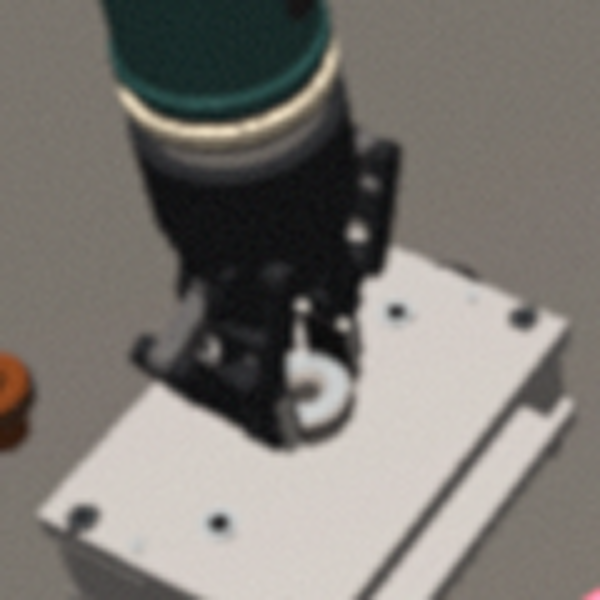

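```bash
python3 -m inch '[[[0,1,1],[0,0,0],0],[[0,0,0.3],[0,0,-6],0],[[0,0,0.3],[0,0,-8],0],[[0,0,0.3],[0,0,-8],0],[[0,0,0.3],[0,0,-8],0]]' 110
python3 - <<'E'
from h import *
o=bot.observe();print(o['t'],o['joints'],o['eef_pos'],o['contact_force'],o['moment'])
d=snap('scene','scene4.png')['color'][150:270,100:220]; cv2.imwrite('pics/z4.png',cv2.resize(d,None,fx=5,fy=5,interpolation=cv2.INTER_CUBIC))
E
```

```text
t: 4.68
eef_pos: [0.5054, -0.2127, 0.0995]
tool_rot: [-0.472, -3.105, -0.001]
contact_force: [0.8, 1.3, -2.4]
opening: 0.032
4.675 [-5.01859158e-01  1.61130459e-01  1.58961895e+00  2.16512728e-04
  1.39186843e+00 -1.77121134e+00] [ 0.50542784 -0.212702    0.09945425] [ 0.810384    1.34319064 -2.43748527] [ 0.16718165 -0.12371887  0.41160932]
```

View pics/z4.png

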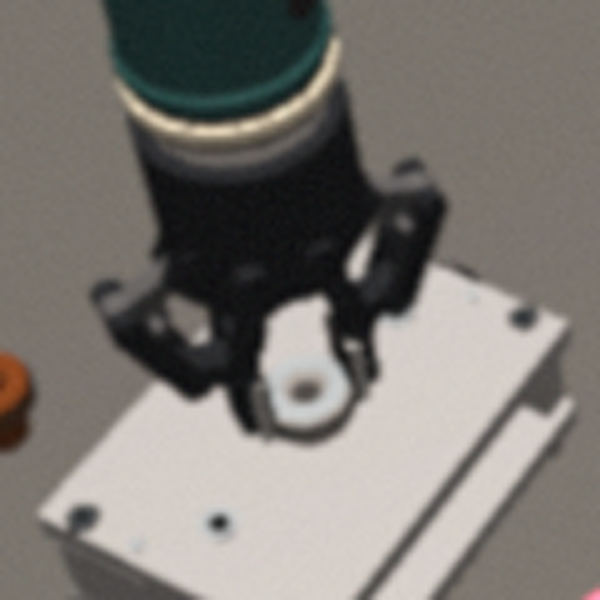

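```bash
cat > st.py <<'E'
from h import *
o=bot.observe();print(o['t'],'j6',o['joints'][5].round(3),o['eef_pos'].round(4),o['contact_force'].round(1),o['moment'].round(2))
E
python3 -m inch '[[[0,0,0.6],[0,0,-10],0],[[0,0,0.6],[0,0,-10],0],[[0,0,0.5],[0,0,-10],0],[[0,0,0.5],[0,0,-10],0],[[0,0,0.5],[0,0,-10],0]]'; python3 st.py
```

```text
t: 5.35
eef_pos: [0.5055, -0.2126, 0.1007]
tool_rot: [-1.739, -2.615, -0.001]
contact_force: [1.9, 0.2, -9.2]
opening: 0.0324
5.35 j6 -0.899 [ 0.5055 -0.2126  0.1007] [ 1.9  0.2 -9.2] [ 0.03 -0.64  0.29]
```

```bash
python3 -m inch '[[[0,0,0.4],[0,0,-10],0],[[0,0,0.4],[0,0,-10],0],[[0,0,0.4],[0,0,-10],0],[[0,0,0.4],[0,0,-10],0],[[0,0,0.4],[0,0,-10],0]]'; python3 st.py
python3 -c "
from h import *
d=snap('scene','scene5.png')['color'][150:270,100:220]; cv2.imwrite('pics/z5.png',cv2.resize(d,None,fx=5,fy=5,interpolation=cv2.INTER_CUBIC))"
```

```text
t: 5.98
eef_pos: [0.5056, -0.2127, 0.1024]
tool_rot: [-2.681, -1.635, 0.0]
contact_force: [4.5, -0.3, -9.0]
opening: 0.0316
5.975 j6 -0.027 [ 0.5056 -0.2127  0.1024] [ 4.5 -0.3 -9. ] [-0.11 -0.75  0.33]
```

View pics/z5.png

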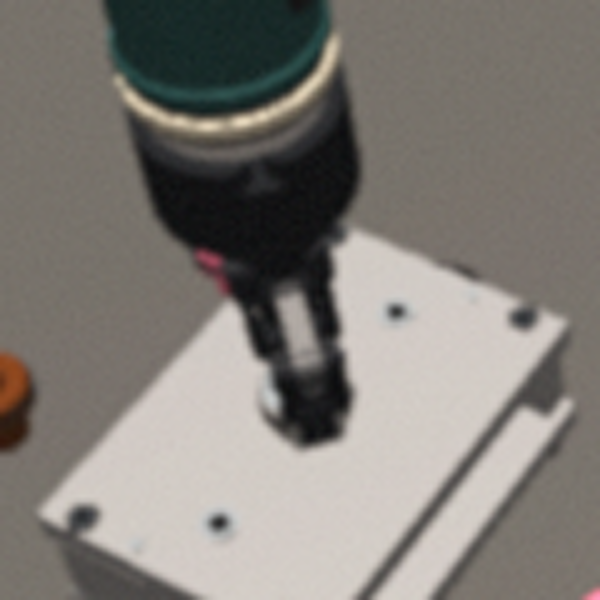

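```bash
python3 -m inch '[[[0.3,0,0.4],[0,0,-10],0],[[0.3,0,0.4],[0,0,-10],0],[[0,0,0.4],[0,0,-10],0],[[0,0,0.4],[0,0,-10],0],[[0,0,0.4],[0,0,-10],0]]'; python3 st.py
python3 -m inch '[[[0,0,0.4],[0,0,-10],0],[[0,0,0.4],[0,0,-10],0],[[0,0,0.4],[0,0,-10],0],[[0,0,0.4],[0,0,-10],0],[[0,0,0.4],[0,0,-10],0]]'; python3 st.py
python3 -c "
from h import *
d=snap('scene','scene6.png')['color'][150:270,100:220]; cv2.imwrite('pics/z6.png',cv2.resize(d,None,fx=5,fy=5,interpolation=cv2.INTER_CUBIC))"
```

```text
t: 6.65
eef_pos: [0.5056, -0.2128, 0.1046]
tool_rot: [-3.121, -0.352, 0.003]
contact_force: [3.3, -0.6, -10.3]
opening: 0.0318
6.65 j6 0.845 [ 0.5056 -0.2128  0.1046] [  3.3  -0.6 -10.3] [-0.03 -0.53  0.33]
t: 7.28
eef_pos: [0.5056, -0.2129, 0.1065]
tool_rot: [2.978, -1.0, -0.004]
contact_force: [3.8, -0.4, -10.8]
opening: 0.032
7.275 j6 1.717 [ 0.5056 -0.2129  0.1065] [  3.8  -0.4 -10.8] [-0.09 -0.54  0.36]
```

View pics/z6.png

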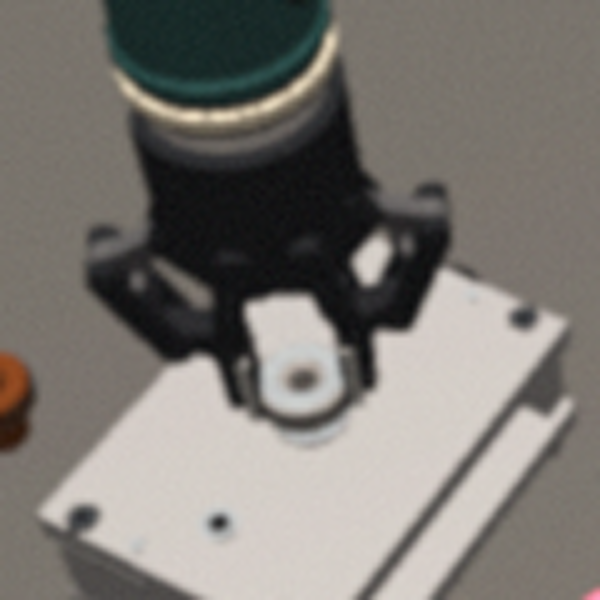

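```bash
python3 -m inch '[[[0,0,0],[0,0,6],0],[[0,0,0.3],[0,0,10],0],[[0,0,0.4],[0,0,10],0],[[0,0,0.4],[0,0,10],0],[[0,0,0.4],[0,0,10],0]]'; python3 st.py
python3 -m inch '[[[0,0,0.4],[0,0,10],0],[[0,0,0.4],[0,0,10],0],[[0,0,0.4],[0,0,10],0],[[0,0,0.4],[0,0,10],0],[[0,0,0.4],[0,0,10],0]]'; python3 st.py
```

```text
t: 7.95
eef_pos: [0.5056, -0.2128, 0.1086]
tool_rot: [-3.129, -0.26, 0.003]
contact_force: [2.4, 0.2, -10.4]
opening: 0.0319
7.95 j6 0.903 [ 0.5056 -0.2128  0.1086] [  2.4   0.2 -10.4] [-0.02 -0.52 -0.24]
t: 8.57
eef_pos: [0.5057, -0.2128, 0.1129]
tool_rot: [-2.726, -1.56, 0.001]
contact_force: [-0.4, 2.4, -1.2]
opening: 0.0317
8.575 j6 0.03 [ 0.5057 -0.2128  0.1129] [-0.4  2.4 -1.2] [ 0.28  0.16 -0.05]
```

```bash
python3 -m inch '[[[0,0,3],[0,0,0],0],[[0,0,4],[0,0,0],0],[[0,0,5],[0,0,0],0],[[0,0,5],[0,0,0],0],[[0,0,5],[0,0,0],0]]'; python3 st.py
python3 -m inch '[[[0,0,8],[0,0,0],0],[[0,0,8],[0,0,0],0],[[0,0,8],[0,0,0],0],[[0,0,8],[0,0,0],0],[[0,0,0],[0,0,0],0]]'; python3 st.py
python3 -c "
from h import *
snap('top','top7.png')
d=snap('scene','scene7.png')['color'][130:250,100:220]; cv2.imwrite('pics/z7.png',cv2.resize(d,None,fx=5,fy=5,interpolation=cv2.INTER_CUBIC))"
```

```text
t: 9.2
eef_pos: [0.5065, -0.2133, 0.1356]
tool_rot: [2.734, 1.544, 0.001]
contact_force: [-0.4, 0.4, -1.6]
opening: 0.0317
9.2 j6 0.041 [ 0.5065 -0.2133  0.1356] [-0.4  0.4 -1.6] [-0.   -0.02  0.03]
t: 9.82
eef_pos: [0.5067, -0.2133, 0.1679]
tool_rot: [2.734, 1.544, 0.002]
contact_force: [1.0, 0.1, -1.1]
opening: 0.0319
9.825 j6 0.041 [ 0.5067 -0.2133  0.1679] [ 1.   0.1 -1.1] [-0.03  0.03  0.03]
```

View pics/z7.png

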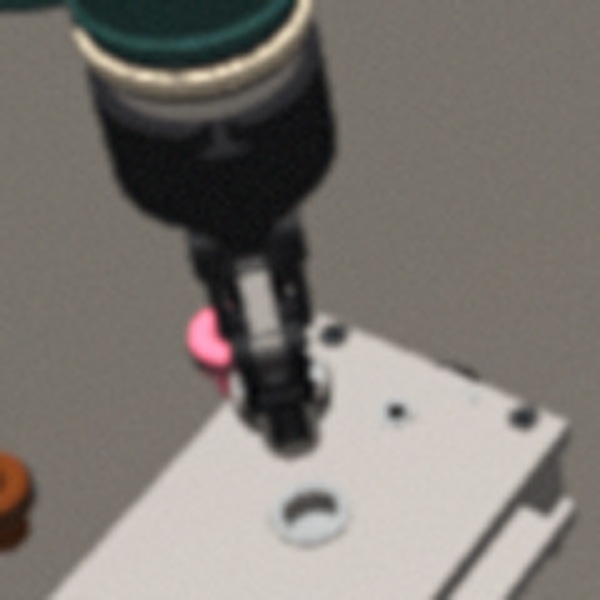

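```bash
python3 -m inch '[[[2,30,0],[0,0,0],0],[[4,50,0],[0,0,0],0],[[4,54,0],[0,0,0],0],[[4,54,0],[0,0,0],0],[[4,54,0],[0,0,0],0]]'
python3 -m inch '[[[4,54,0],[0,0,0],0],[[4,54,0],[0,0,0],0],[[4,54,-10],[0,0,0],0],[[0,40,-20],[0,0,0],0],[[0,19,-20],[0,0,0],0]]'; python3 st.py
python3 -m inch '[[[0,0,-20],[0,0,0],0],[[0,0,-20],[0,0,0],0],[[0,0,-15],[0,0,0],0],[[0,0,-6],[0,0,0],0],[[0,0,0],[0,0,0],0]]'; python3 st.py
python3 -c "
from h import *
snap('top','top8.png')
d=snap('scene','scene8.png')['color'][90:210,240:360]; cv2.imwrite('pics/z8.png',cv2.resize(d,None,fx=5,fy=5,interpolation=cv2.INTER_CUBIC))"
```

```text
t: 10.55
eef_pos: [0.5239, 0.0307, 0.1662]
tool_rot: [-2.735, -1.545, 0.001]
contact_force: [0.4, -0.4, -1.1]
opening: 0.0322
t: 11.18
eef_pos: [0.5357, 0.2519, 0.1154]
tool_rot: [-2.733, -1.548, 0.001]
contact_force: [0.1, -0.7, -1.1]
opening: 0.0322
11.175 j6 0.884 [0.5357 0.2519 0.1154] [ 0.1 -0.7 -1.1] [-0.02  0.02 -0.04]
t: 11.8
eef_pos: [0.5362, 0.2496, 0.0555]
tool_rot: [2.736, 1.544, -0.001]
contact_force: [-0.3, 0.2, -1.0]
opening: 0.0319
11.8 j6 0.883 [0.5362 0.2496 0.0555] [-0.3  0.2 -1. ] [ 0.01 -0.01  0.02]
```

View pics/z8.png

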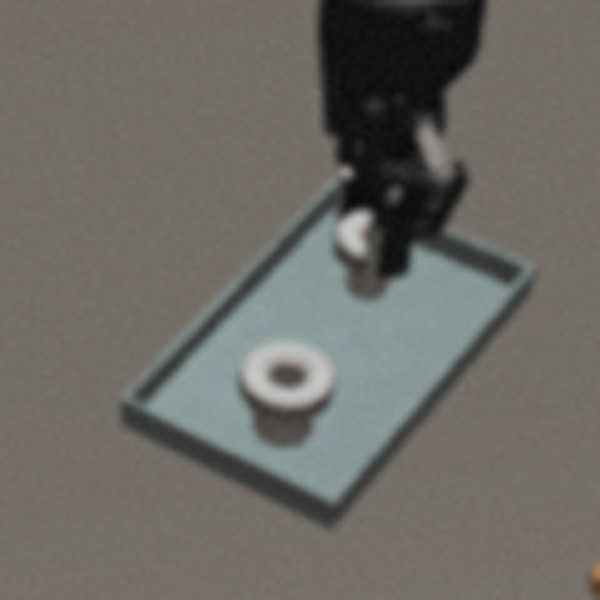

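```bash
python3 -m inch '[[[0,0,-5],[0,0,0],0],[[0,0,-3],[0,0,0],0],[[0,0,-2],[0,0,0],0],[[0,0,-1],[0,0,0],0],[[0,0,0],[0,0,0],0]]'; python3 st.py
python3 -m inch '[[[0,0,-0.5],[0,0,0],0],[[0,0,-0.5],[0,0,0],0],[[0,0,-0.5],[0,0,0],0],[[0,0,0],[0,0,0],0],[[0,0,0],[0,0,0],0]]'; python3 st.py
```

```text
t: 12.52
eef_pos: [0.5362, 0.25, 0.0447]
tool_rot: [2.735, 1.545, -0.0]
contact_force: [0.9, -0.3, -2.1]
opening: 0.0319
12.525 j6 0.883 [0.5362 0.25   0.0447] [ 0.9 -0.3 -2.1] [0.02 0.03 0.06]
t: 13.15
eef_pos: [0.5363, 0.25, 0.0434]
tool_rot: [2.735, 1.545, 0.0]
contact_force: [-0.4, 0.9, 1.3]
opening: 0.0315
13.15 j6 0.883 [0.5363 0.25   0.0434] [-0.4  0.9  1.3] [-0.01  0.08  0.1 ]
```

Contact is just beginning at the expected height of 0.0434 m. I'll go a touch lower, then open gently.

```bash
python3 -m inch '[[[0,0,-0.5],[0,0,0],0],[[0,0,0],[0,0,0],0],[[0,0,0],[0,0,0],0],[[0,0,0],[0,0,0],0],[[0,0,0],[0,0,0],0]]' 20; python3 st.py
python3 -m inch '[[[0,0,0],[0,0,0],0.42],[[0,0,0],[0,0,0],0.5],[[0,0,0],[0,0,0],0.6],[[0,0,0],[0,0,0],0.65],[[0,0,0],[0,0,0],0.65]]'; python3 st.py
python3 -m inch '[[[0,0,10],[0,0,0],0.65],[[0,0,20],[0,0,0],0.65],[[0,0,30],[0,0,0],0.65],[[0,0,40],[0,0,0],0.65],[[-20,40,30],[0,0,0],0.65]]'; python3 st.py
python3 -m inch '[[[-50,20,0],[0,0,0],0.65],[[-50,20,0],[0,0,0],0.65],[[-40,20,0],[0,0,0],0.65],[[0,0,0],[0,0,0],0.65],[[0,0,0],[0,0,0],0.65]]'; python3 st.py
python3 -c "
from h import *
snap('top','top9.png')
d=snap('scene','scene9.png')['color'][90:210,240:360]; cv2.imwrite('pics/z9.png',cv2.resize(d,None,fx=5,fy=5,interpolation=cv2.INTER_CUBIC))"
```

```text
t: 13.78
eef_pos: [0.5363, 0.2501, 0.0434]
tool_rot: [2.735, 1.545, 0.001]
contact_force: [-2.9, -1.0, 5.4]
opening: 0.032
13.775 j6 0.883 [0.5363 0.2501 0.0434] [-2.9 -1.   5.4] [-0.09  0.39 -0.02]
t: 14.4
eef_pos: [0.5362, 0.2499, 0.0426]
tool_rot: [2.735, 1.545, -0.0]
contact_force: [0.3, -1.2, -0.2]
opening: 0.0557
14.4 j6 0.883 [0.5362 0.2499 0.0426] [ 0.3 -1.2 -0.2] [-0.01  0.01  0.02]
t: 15.02
eef_pos: [0.5179, 0.2887, 0.1758]
tool_rot: [2.738, 1.538, 0.006]
contact_force: [0.2, 1.1, 0.1]
opening: 0.0556
15.025 j6 0.961 [0.5179 0.2887 0.1758] [0.2 1.1 0.1] [ 0.05 -0.04 -0.03]
t: 15.65
eef_pos: [0.3767, 0.35, 0.1735]
tool_rot: [2.735, 1.545, 0.003]
contact_force: [0.1, 0.7, -0.4]
opening: 0.0551
15.65 j6 1.181 [0.3767 0.35   0.1735] [ 0.1  0.7 -0.4] [-0.02  0.07  0.06]
```

View pics/z9.png

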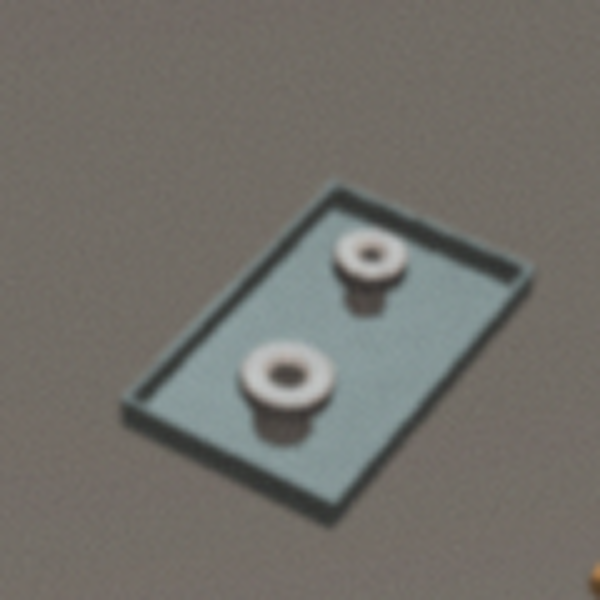

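View pics/top9.png

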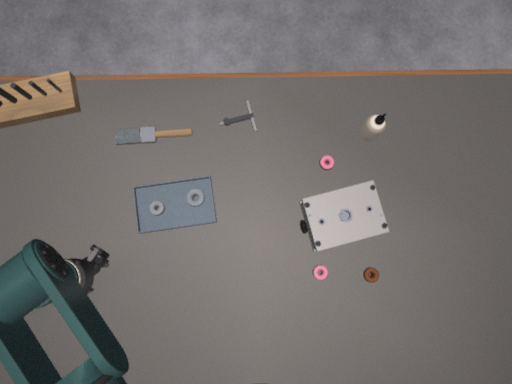

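View pics/scene9.png

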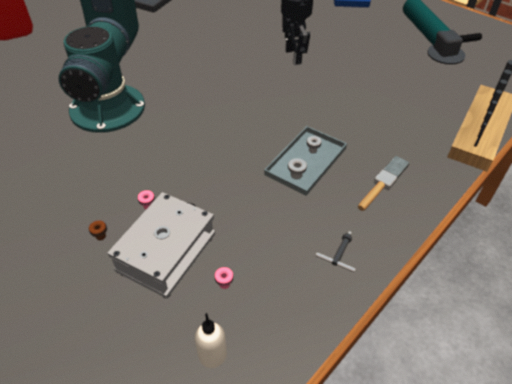

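The bushing stands head up in the tray, with its head at (157,208) in the top view and (314,141) in the scene view. The bigger bushing is where it was, at (195,198), and the jig is flat in place with an empty bore at (345,215). I'll check the numbers before handing in.

```bash
python3 - <<'E'
from h import *
t=dict(np.load('pics/top9.png.npz')); s=dict(np.load('pics/scene9.png.npz'))
print(ray(t,156.5,207.7,.040)[:2],ray(s,313.7,141,.040)[:2])
a=np.load('pics/top0.png.npz')['color'].astype(int);d=np.abs(a-t['color']).max(2)
for n,(x,y,w) in dict(jig=(345,215,50),spare=(195,198,12),key=(240,118,22),brush=(153,135,40),oiler=(377,122,15)).items(): print(n,(d[y-w:y+w,x-w:x+w]>35).sum())
print(bot.observe()['qvel'].round(3)); bot.sign_off()
E
```

```text
[0.53408109 0.24882611] [0.53996944 0.24326881]
jig 55
spare 0
key 0
brush 0
oiler 0
[-0.007  0.009  0.003  0.003 -0.002  0.002]
the job is handed in; nothing more can be done
```

The bushing is out of the jig and standing head up in the empty half of the tray, and I handed the job in at about 15.7 s. I gripped the head at 110 N and turned it about 200° clockwise and then about 95° back. I lifted about 2 mm per rad with only about 10 N of pull, until it came free after 10 mm of rise.

**What the last checks showed:**
- **Bushing:** it stands upright in the +y half of the tray. The two cameras put it at (0.534, 0.249) and (0.540, 0.243), up to 6 mm apart, but both are well inside the walls. Floor contact came at the expected tool height, 0.043 m.
- **Jig:** it stands flat in its place. The image check showed 55 changed pixels around it. I put those down to the missing bushing and did not measure the jig's shift any more closely.
- **Other things:** the images before and after showed no changed pixels at the bigger bushing, chuck key, brush or oiler.
- **Robot:** it is well clear of everything.

**One mismatch:** the gripper read about 32 mm on the 36 mm head. I put this down to the fingers flexing, and the grip held throughout.

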